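Fit a mail-slot shutter plate and snap its locking cap on

ROBOT

A 6-joint arm with a two-finger parallel gripper is mounted at the origin on the work surface. World frame = base frame: x ahead of the robot, y to its left, z up, the work surface at z = 0. Lengths are in mm, angles in degrees, forces in N, time in s.
With the tool pointing down it reaches from about 275 to 850 mm from the base axis. Payload 19 kg.
Tool frame: the origin (TCP) lies on the centre line of the jaws, within the pads' length; the fingertips stand 14 mm ahead of it and the grasp point (between the pads) lies 5 mm behind it (bot.finger_overhang is the distance from the TCP to the fingertips, in mm); z points along the fingers, y is the line along which they close (so a half turn about z gives the same grasp; the last joint's range is limited). The gripper opens to 85 mm and grips with 20 to 120 N. Pads are 22 mm wide; open, the fingers measure 114 mm over their backs; the gripper's body (76 mm by 85 mm) begins 54 mm behind the grasp point. The pads swing forward as they close: fully open they stand 13 mm farther back than shut.
Start: joints at [-81.876, 8.623, 82.357, -0, 89.026, -7.678], TCP at [156.557, -553.247, 245.267] pointing down, gripper open.
Joint ranges: [-160.23, 160.23], [-39.13, 120.54], [6.94, 153.29], [-79.49, 259.48], [9.18, 160.14], [-161.06, 161.06]. Speed limits (degrees/s): [108.29, 108.29, 127.2, 172.46, 172.46, 172.46].

INTERFACE

Orientations are given as a 3x3 rotation matrix whose columns are the frame's x, y, z axes.
In Python, from station import bot gives the robot as it stands. The module is installed in compiled form; this text tells all that it offers.
- The arm moves only by the shell command python3 -m handwheel 'ROWS' [OPENING] [FORCE]. ROWS is text: rows parted by semicolons, each of 6 numbers parted by spaces: the shift along the tool's x, y, z each as a share of 150 mm, from -1 to 1, then the turn, a rotation vector about the tool's x, y, z each as a share of 0.12 rad, from -1 to 1. A call has 1 to 5 rows; each row shifts and turns the commanded pose from where the row before left it, along the tool's axes as they then stand; what a row does not reach is not made up. A row lasts 1/8 s, in which the tool goes at most 62.5 mm and 10.7 degrees, less where a joint would pass 70% of its speed; a pose out of reach is approached as far as the arm can. A call with a number of a shift or a turn outside -1 to 1 is refused whole. A call with a gripper value outside its range is refused whole. OPENING is the closure, from -1 (fully open) to 1 (shut), so that 0 is half open, set as the call begins (- or left out, the last holds). The fingers move at their own pace and stop on an object; FORCE is the grip in N (left out, the last holds). Time passes only in rows, so rows that do not move let the fingers close. It gives the time, the measured TCP pose, the force, the opening and the grip force at its end, in the units of the state.
- bot.read_state(): the state, without advancing time (a new reading comes with each control period).
- bot.capture(name): name is "scene" or "top"; returns a dict with "pixels" (420x560x3 uint8, red, green, blue), "depth" (420x560 float32, mm along the optical axis (not along the pixel's ray), 0 where there is no reading), "fovy" (degrees; the focal length in pixels is half the picture's height over the tangent of half this angle, whatever the lens; pixels are square), "cx", "cy" (the principal point, pixels), "camera_from_world" (4x4, takes a point from world to camera coordinates). Camera axes: x right, y up, looking along -z (the intrinsics and any distortion apply to the point x, -y, -z); pixel columns grow to the right and rows downward; lengths in mm; the calibration is good to about 2 mm. A picture is of the moment at which its call begins.
- bot.sign_off(): hands the job in; it is judged then, once.
The state is a dict: "clock": time; "joint_positions": joint angles; "joint_vel": joint speeds; "joint_torque": joint torques, N m; "tcp_pos": TCP position; "eef_rot": TCP orientation; "ft_force": force on the tool from outside, world axes, zero at the start; "moment": the same for the moment, N m; "finger_gap": opening from 0.0 (shut) to 1.0 (fully open); "gripper_force": force on a finger pad.
Only numpy, scipy, OpenCV 4.12 (cv2) and the standard library are available. Lean on these libraries where they do the work, as an engineer would, in place of code of your own. Each camera call takes 0.05 s, during which the arm holds its last target. There are 200 camera calls.

TASK

Slide the metal shutter plate with the tab at one end up out of the wooden rack, drop it into the slot of the white mail-slot unit with its tab at the end away from the stud until it is fully home, and let go of it; leave the other two plates in the rack. Then press the snap cap squarely onto the stud until it clicks home, and keep pressing it down firmly after the click: the program finishes while the robot is still pressing on the cap.

Things in the scene. Friction and masses are not known exactly. Their poses are not given: they have to be found in the camera images.
- rack: Fixed wooden slotted rack, 150 (x) x 150 (y) x 45 mm high. Origin: centre of its underside. Three slots 7 mm wide, 35 mm deep (floor 10 mm above the table), 116 mm long along its y, at x = -50, 0 and +50 mm; one upright plate stands in each, in an order that varies, axes along the rack's. It stands to the robot's left or right, the unit on the other side.
- plate: The shutter plate to fit: aluminium, 4 mm thick (its x), 110 mm wide (its y), stepped: 60 mm high over the full width, plus a tab 44 mm wide that rises to 88 mm at its -y end (y from -55 to -11 mm). 90 g. Origin: middle of its bottom edge; z up. It stands in one of the rack's slots. Pinch the tab across its 4 mm thickness.
- tab_top (a point): Middle of the tab's top edge on that plate: y = -33 mm, z = +88 mm in the plate's frame; in the rack about 98 mm above the table.
- plate_plain: Another plate in the rack, to be left there: a plain rectangle, 4 x 110 x 78 mm high, no tab. Origin: middle of its bottom edge.
- plate_mid: Another plate in the rack, to be left there: like the plate to fit, but its 44 mm tab rises from the middle (y from -22 to +22 mm). Origin: middle of its bottom edge.
- unit: Fixed white mail-slot unit, 90 (x) x 160 (y) x 70 mm high. Origin: centre of its underside; z up. A slot in its top runs along its y at x = -12 mm; the ball stud stands beside it at x = +8, y = +30 mm. The plate goes in with its axes along the unit's, tab at the -y end; home, its low part is level with the top face and its tab stands 28 mm out. The other way round the tab blocks the cap.
- slot_floor (a point): Centre of the slot's floor in the unit (x = -12, y = 0, z = 10 mm in the unit's frame): the plate's origin comes here when home. The slot is 8 mm wide, 116 mm long and 60 mm deep, its long sides flared to 19 mm over the top 8 mm.
- stud (a joint): How far the stud is pressed down into the unit, 0 at rest to 0.005 m at its stop; a spring of 3000 N/m carries it, so the value tells the pressing force (0.003 = 9 N).
- seat (a point): Centre of the stud's round shoulder (20 mm across), on which the cap's underside sits when snapped on; at rest 7 mm above the unit's top face, 77 mm above the table; goes down with the stud. Above it: a steel pin 11 mm across, 18 mm high, with a tapered nose, and four spring balls in its side, 6 mm above the shoulder, 19 mm across over the balls.
- cap: Loose grey plastic snap cap, 30 g, 26 mm high, lying mouth down on the table in front of the robot: flange 48 mm across, 2.5 mm thick, and above it a twelve-sided body 32 mm across flats (a flat faces its +x and every 30 degrees). Hole from below: 15 mm across at the 2.5 mm lip, 23 mm above it, 22 mm deep. Origin: centre of its underside; z up.
- cap_top (a point): Centre of the cap's flat top, 26 mm above its origin. Pressing: the lip meets the balls with the cap's underside about 10 mm above the shoulder; about 12 N push it over them, then the force falls away (the click) and the balls draw it down onto the shoulder, which the flange then overhangs, locking the plate in.
Mind the look-alikes: they are no part of the job. What is shaped like the cap but blue, green or purple is not meant.

How it is judged:
By the outcome, as a careful person would: the job done as asked, in the order asked, and still so for the second after the job is handed in, while the arm keeps its last pose, push and grip.
It also fails if it takes over 61 s, if anything falls off the work surface, if the arm or the gripper's body presses on something with over 40 N, if the wrist force passes 120 N, or if a joint passes its speed limit or range.

## Working session

There is one attempt and no reset: what is moved stays moved. The work goes in short steps, Python scripts to look and compute and a shell command to move; the robot and the scene stay as the last step left them, time stands still between calls to the robot, and variables do not carry over. Pictures are saved under pics/ and viewed, at most 10 in all, crops included, and the job is handed in when it is done.

```bash
mkdir -p pics; cat > h.py <<'E'
import numpy as np, cv2
from station import bot
def cap(n):
    c=bot.capture(n); cv2.imwrite(f'/tmp/{n}.png',c['pixels'][:,:,::-1]); return c
def pts(c):
    d=c['depth']; H,W=d.shape; f=H/2/np.tan(np.radians(c['fovy'])/2)
    u,v=np.meshgrid(np.arange(W),np.arange(H))
    P=np.stack([(u-c['cx'])/f*d,-(v-c['cy'])/f*d,-d,np.ones_like(d)],-1)
    return (P@np.linalg.inv(c['camera_from_world']).T)[...,:3]
def ray(c,u,v,z):
    H=c['depth'].shape[0]; f=H/2/np.tan(np.radians(c['fovy'])/2)
    M=np.linalg.inv(c['camera_from_world']); d=M[:3,:3]@np.array([(u-c['cx'])/f,-(v-c['cy'])/f,-1]); o=M[:3,3]
    return o+d*(z-o[2])/d[2]
E
python3 - <<'E'
from h import *
for n in('scene','top'):
    c=cap(n); cv2.imwrite(f'pics/{n}0.png',c['pixels'][:,:,::-1])
    print(n,c['fovy'],c['cx'],c['cy'],c['camera_from_world'].round(3).tolist(),list(c.keys()))
    np.savez(f'/tmp/{n}0.npz',**c)
print(bot.read_state())
E
```

```text
scene 52.584928103247755 272.31417155871577 212.78624827864942 [[0.67, 0.742, 0.021, -327.475], [-0.394, 0.332, 0.857, 109.246], [0.629, -0.582, 0.515, -1118.408], [0.0, 0.0, 0.0, 1.0]] ['pixels', 'depth', 'fovy', 'cx', 'cy', 'camera_from_world']
top 57.36486573890593 278.79503867182274 214.83462895958647 [[-0.028, -1.0, 0.007, 16.803], [0.988, -0.026, 0.152, -513.71], [-0.152, 0.011, 0.988, -706.803], [0.0, 0.0, 0.0, 1.0]] ['pixels', 'depth', 'fovy', 'cx', 'cy', 'camera_from_world']
{'clock': 0.1, 'joint_positions': array([-8.18739655e+01,  8.64774035e+00,  8.23885494e+01, -6.15558820e-04,
        8.90258165e+01, -7.67800697e+00]), 'joint_vel': array([ 0.00637482, -0.04108232, -0.09617146,  0.05483773,  0.01035965,
       -0.02231231]), 'joint_torque': array([ 4.53728309e-03, -7.14383626e+01, -5.71780479e+01, -7.87331373e-05,
        7.33925292e-03,  2.94124320e-06]), 'tcp_pos': array([ 156.54529187, -553.06844924,  244.74608208]), 'eef_rot': array([[ 9.62198745e-01,  2.72348211e-01, -1.63852714e-04],
       [ 2.72348227e-01, -9.62198158e-01,  1.07155594e-03],
       [ 1.34177565e-04, -1.07567478e-03, -9.99999412e-01]]), 'ft_force': array([-0.05486863,  0.42633062,  0.33354815]), 'moment': array([ 0.00802553, -0.00350056, -0.02089146]), 'gripper_force': 0.0, 'finger_gap': 1.0013299756012093}
```

View pics/scene0.png

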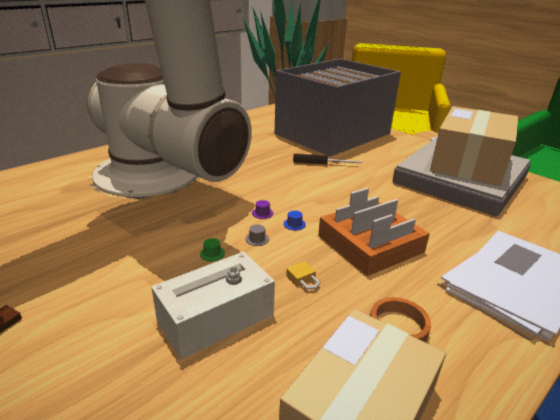

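View pics/top0.png

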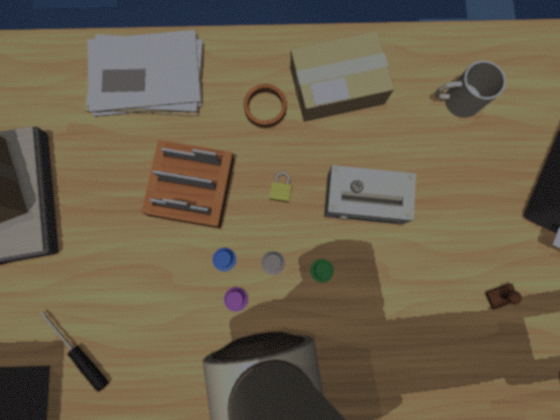

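The scene view shows the rack at about (372,237), unit at (213,303) and grey cap at (257,235). In the top view the rack is at (188,184), the unit at (371,194) and the cap at (273,263). Next I'll zoom in.

```bash
python3 - <<'E'
from h import *
t=dict(np.load('/tmp/top0.npz')); s=dict(np.load('/tmp/scene0.npz'))
r=lambda im,x,y,w,h,W,H:cv2.resize(im[y:y+h,x:x+w,::-1],(W,H),interpolation=cv2.INTER_CUBIC)
a=r(t['pixels'],135,135,100,100,400,300);a=r(t['pixels'],135,133,104,100,312,300)
b=r(t['pixels'],318,150,110,90,366,300)
c=r(s['pixels'],310,180,125,95,395,300)
d=r(s['pixels'],145,250,140,105,400,300)
top=np.hstack([a,b]); bot_=np.hstack([c,d])[:, :]
w=max(top.shape[1],bot_.shape[1]); P=lambda i:cv2.copyMakeBorder(i,0,0,0,w-i.shape[1],0)
cv2.imwrite('pics/zoom.png',cv2.convertScaleAbs(np.vstack([P(top),P(bot_)]),alpha=1.4))
X=pts(t)
for n,(u,v) in dict(table=(250,220),rack=(170,175),unit=(400,180),cap=(273,263),capfl=(264,266),stud=(357,186)).items(): print(n,X[v,u].round(1), ray(t,u,v,0).round(1))
hh=X[...,2]
print('nz',(t['depth']==0).mean(), hh[200:240,245:265].std())
# clusters: rack & unit top regions
for n,(x0,y0,x1,y1),lo,hi in (('unit',(318,155,425,232),62,76),('rack',(135,133,240,235),38,52),('plates',(135,133,240,235),60,120),('cap',(255,245,290,280),15,40),('stud',(340,170,370,200),80,110)):
    m=np.zeros(hh.shape,bool); m[y0:y1,x0:x1]=1; m&=(hh>lo)&(hh<hi); p=X[m]
    print(n,m.sum(),p.mean(0).round(1) if m.any() else '', cv2.minAreaRect(p[:,:2].astype(np.float32)) if m.sum()>3 else '', np.median(p[:,2]) if m.any() else '')
E
```

```text
table [510.6  61.4   1.7] [510.9  61.5   0. ]
rack [586.  201.7  87.8] [609.6 225.9   0. ]
unit [ 569.8 -227.8   70.2] [ 586.6 -251.6    0. ]
cap [421.7  16.6  26.7] [422.5  16.8   0. ]
capfl [417.   34.9   3.1] [417.  35.   0.]
stud [ 556.1 -141.6   88.8] [ 576.2 -161.3    0. ]
nz 0.003966836734693877 54.80147103776161
unit 3687 [ 548.4 -173.2   69.3] ((548.5987548828125, -173.14334106445312), (160.9493865966797, 90.620849609375), 82.78404235839844) 69.55013876254213
rack 4722 [580.1 180.6  44.7] ((584.2335205078125, 181.23211669921875), (151.1802215576172, 150.66111755371094), 78.7177505493164) 44.78487042741034
plates 827 [586.4 174.8  79.3] ((583.9913940429688, 180.8102264404297), (110.11103057861328, 104.83519744873047), 78.36417388916016) 78.23902203851355
cap 208 [424.5  17.9  25.9] ((424.7596130371094, 17.525121688842773), (29.18500328063965, 29.04558563232422), 88.87416076660156) 26.00421669947201
stud 67 [ 559.6 -143.2   87.8] ((560.4990844726562, -144.05831909179688), (14.671231269836426, 14.88758659362793), 79.94158935546875) 86.44914700196409
```

View pics/zoom.png

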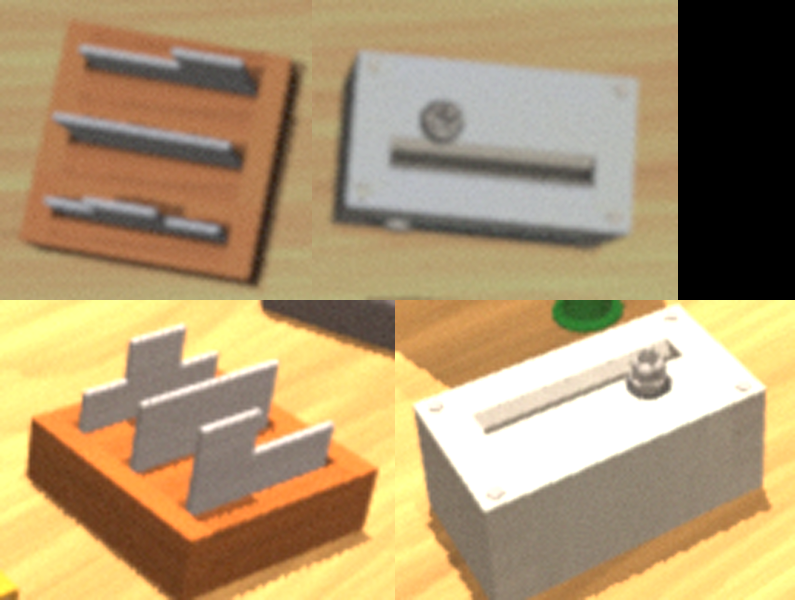

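The zoom shows the target plate is the far (+x) one in the rack, with its tab at the world −y end. The unit's stud is toward +y, so the plate needs only a small turn. Now to refine the poses from both cameras.

```bash
cat > m.py <<'E'
from h import *
def sel(X,c,r,lo,hi):
    return X[(np.hypot(X[...,0]-c[0],X[...,1]-c[1])<r)&(X[...,2]>lo)&(X[...,2]<hi)]
def rect(p): 
    (c,s,a)=cv2.minAreaRect(p[:,:2].astype(np.float32)); return np.round(c,1),np.round(s,1),round(a,2),len(p),np.round(np.median(p[:,2]),1)
E
python3 - <<'E'
from m import *
for n in('top','scene'):
    c=dict(np.load(f'/tmp/{n}0.npz')); X=pts(c); print(n)
    print(' unit',rect(sel(X,(548,-173),110,64,74)))
    print(' rack',rect(sel(X,(584,181),120,40,49)))
    p=sel(X,(584,181),90,52,105); print(' plates',rect(p))
    u=np.array([.9796,-.2011])
    q=p[(p[:,:2]-[584,181])@u>30]; print(' target',rect(q)); print(' tab',rect(q[q[:,2]>74]),q[:,2].max(), 'tabtop',rect(q[q[:,2]>92]) if (q[:,2]>92).sum()>3 else '')
    print(' cap',rect(sel(X,(424,17.5),40,22,32)),'flange',rect(sel(X,(424,17.5),40,1.8,30)))
    print(' stud',rect(sel(X,(560,-144),20,78,105)),rect(sel(X,(560,-144),20,92,105)) if len(sel(X,(560,-144),20,92,105))>3 else '')
    print(' table',np.median(X[200:215,245:260,2]) if n=='top' else np.median(X[230:240,150:170,2]))
# cap top contour in top colour image -> flats direction
c=dict(np.load('/tmp/top0.npz'))
E
```

```text
top
 unit (array([ 548.6, -173.1]), array([160.9,  90.6]), 82.78, 3569, np.float64(69.6))
 rack (array([584.3, 181.3]), array([151.1, 150.6]), 78.72, 4551, np.float64(44.8))
 plates (array([584.1, 181.3]), array([111.1, 104.9]), 78.36, 975, np.float64(72.1))
 target (array([632.7, 170.6]), array([109.3,   5.3]), 78.36, 364, np.float64(70.4))
 tab (array([626.3, 138.7]), array([44.1,  5. ]), 78.68, 141, np.float64(93.0)) 100.48250153516096 tabtop (array([626.3, 138.4]), array([43.7,  4.9]), 78.25, 72, np.float64(97.6))
 cap (array([424.8,  17.5]), array([29.2, 29. ]), 88.87, 207, np.float64(26.0)) flange (array([423.5,  14.5]), array([68.2, 78.2]), 80.8, 441, np.float64(5.1))
 stud (array([ 559.3, -143.5]), array([15.8, 17. ]), 73.12, 72, np.float64(86.2)) (array([ 560. , -143.1]), array([5. , 4.7]), 20.1, 11, np.float64(94.3))
 table -0.27098518362072355
scene
 unit (array([ 548.9, -174.7]), array([160.9,  93.5]), 82.78, 4303, np.float64(69.9))
 rack (array([584.2, 178.6]), array([152.9, 152.5]), 78.44, 1806, np.float64(44.8))
 plates (array([584.1, 178.8]), array([112.3, 107.8]), 79.0, 1923, np.float64(69.9))
 target (array([632.8, 168.9]), array([111.5,   8.3]), 79.31, 653, np.float64(69.1))
 tab (array([626.7, 136.7]), array([45.7,  6.5]), 78.39, 240, np.float64(87.8)) 98.76012950119957 tabtop (array([626.4, 136.8]), array([45.8,  5.9]), 79.98, 83, np.float64(96.9))
 cap (array([425.1,  16.4]), array([30., 33.]), 16.49, 133, np.float64(25.8)) flange (array([429.2,  20.6]), array([58.2, 44.9]), 67.87, 357, np.float64(15.0))
 stud (array([ 563.5, -147.1]), array([17.9, 11.9]), 54.42, 101, np.float64(86.3)) (array([ 562.3, -147.1]), array([4.5, 3.6]), 44.42, 11, np.float64(93.8))
 table 0.08512330657239886
```

```bash
cat > go.py <<'E'
# usage: go.py x y z yawdeg(of tool y): remaining shift (tool axes, shares of 150 mm; after the turn) and turn (share of .12 rad)
import sys; from h import *
from scipy.spatial.transform import Rotation as R
x,y,z,a=map(float,sys.argv[1:5]); s=bot.read_state(); a=np.radians(a)
ty=np.array([np.cos(a),np.sin(a),0]); tz=np.array([0,0,-1.]); T=np.c_[np.cross(ty,tz),ty,tz]
print('shift',(T.T@(np.array([x,y,z])-s['tcp_pos'])/150).round(3),'turn',(R.from_matrix(s['eef_rot'].T@T).as_rotvec()/.12).round(3),'t',round(s['clock'],2))
E
python3 -m handwheel '0 0 0 0 0 -.91;0 0 0 0 0 -.91;0 0 0 0 0 -.91;0 0 0 0 0 -.91;0 0 0 0 0 -.91' 0 80
python3 -m handwheel '0 0 0 0 0 -.91;0 0 0 0 0 -.91;0 0 0 0 0 -.91;0 0 0 0 0 -.91;0 0 0 0 0 -.91'
python3 go.py 626.4 137.6 160 -11.4
```

```text
clock: 0.72
tcp_pos: [156.5, -553.1, 244.9]
eef_rot: [[0.678, 0.735, -0.0], [0.735, -0.678, 0.001], [0.001, -0.001, -1.0]]
ft_force: [0.4, -0.5, -0.2]
finger_gap: 0.498
gripper_force: 0.0
clock: 1.35
tcp_pos: [156.6, -553.1, 244.9]
eef_rot: [[0.198, 0.98, -0.0], [0.98, -0.198, 0.001], [0.001, -0.0, -1.0]]
ft_force: [0.5, 0.2, -0.2]
finger_gap: 0.497
gripper_force: 0.0
shift [5.133 2.16  0.566] turn [-0.002 -0.006 -0.003] t 1.35
```

```bash
python3 -m handwheel '.257 .108 0 0 0 0;.257 .108 0 0 0 0;.257 .108 0 0 0 0;.257 .108 0 0 0 0;.257 .108 0 0 0 0' >/dev/null
python3 -m handwheel '.257 .108 0 0 0 0;.257 .108 0 0 0 0;.257 .108 0 0 0 0;.257 .108 0 0 0 0;.257 .108 0 0 0 0' 
python3 -m handwheel '.257 .108 0 0 0 0;.257 .108 0 0 0 0;.257 .108 0 0 0 0;.257 .108 0 0 0 0;.257 .108 0 0 0 0'>/dev/null
python3 -m handwheel '.257 .108 .11 0 0 0;.257 .108 .11 0 0 0;.257 .108 .11 0 0 0;.257 .108 .11 0 0 0;.257 .108 .11 0 0 0'
python3 go.py 626.4 137.6 89 -11.4
```

```text
clock: 2.6
tcp_pos: [393.5, -207.0, 245.2]
eef_rot: [[0.202, 0.979, -0.0], [0.979, -0.202, 0.0], [0.0, -0.0, -1.0]]
ft_force: [0.4, -0.3, 0.2]
finger_gap: 0.501
gripper_force: 0.0
clock: 3.85
tcp_pos: [629.8, 137.8, 161.9]
eef_rot: [[0.202, 0.979, -0.001], [0.979, -0.202, 0.0], [-0.0, -0.001, -1.0]]
ft_force: [-0.7, -0.6, 0.3]
finger_gap: 0.502
gripper_force: 0.0
shift [-0.006 -0.022  0.486] turn [-0.005  0.001 -0.033] t 3.85
```

```bash
python3 -m handwheel '0 -.02 .16 0 0 -.03;0 0 .16 0 0 0;0 0 .12 0 0 0;0 0 .03 0 0 0;0 0 0 0 0 0'
python3 go.py 626.4 137.6 89 -11.4
python3 - <<'E'
from h import *
c=cap('scene'); d=cap('top')
r=lambda im,x,y,w,h,W,H:cv2.resize(im[y:y+h,x:x+w,::-1],(W,H),interpolation=cv2.INTER_CUBIC)
cv2.imwrite('pics/grasp.png',np.hstack([r(c['pixels'],300,150,140,140,400,400),r(d['pixels'],130,120,120,120,400,400)]))
E
```

```text
clock: 4.47
tcp_pos: [626.6, 137.1, 92.7]
eef_rot: [[0.198, 0.98, 0.0], [0.98, -0.198, 0.0], [0.0, 0.0, -1.0]]
ft_force: [0.0, 0.2, -0.0]
finger_gap: 0.496
gripper_force: 0.0
shift [ 0.003 -0.002  0.025] turn [ 0.002 -0.001 -0.005] t 4.47
```

View pics/grasp.png

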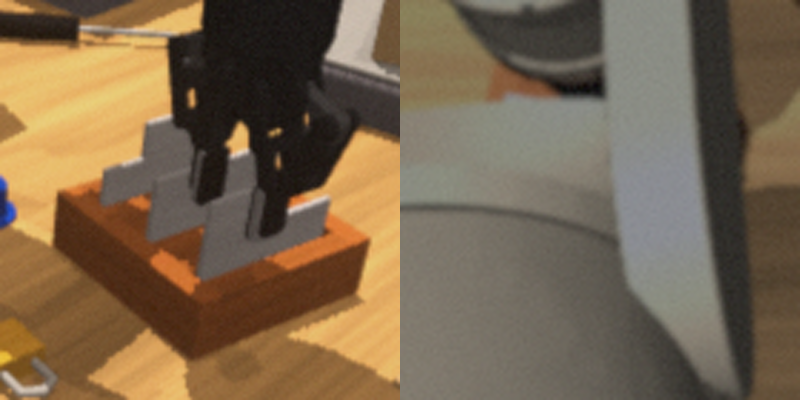

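The fingers straddle the tab (left crop, around (230,190)), with no neighbouring plate touched. I'll close now.

```bash
python3 -m handwheel '0 0 .025 0 0 0;0 0 0 0 0 0' >/dev/null
python3 -m handwheel '0 0 0 0 0 0;0 0 0 0 0 0;0 0 0 0 0 0;0 0 0 0 0 0' 1 80
python3 -m handwheel '0 0 -.03 0 0 0;0 0 -.1 0 0 0;0 0 -.1 0 0 0;0 0 -.1 0 0 0;0 0 -.1 0 0 0'
python3 -m handwheel '0 0 -.1 0 0 0;0 0 -.1 0 0 0;0 0 -.1 0 0 0;0 0 0 0 0 0'
python3 go.py 532.7 -205.1 190 -7.2
```

```text
clock: 5.32
tcp_pos: [626.5, 137.2, 88.8]
eef_rot: [[0.198, 0.98, 0.0], [0.98, -0.198, 0.0], [0.0, 0.0, -1.0]]
ft_force: [-0.9, -1.6, 3.7]
finger_gap: 0.028
gripper_force: 78.9
clock: 5.95
tcp_pos: [626.5, 137.2, 154.5]
eef_rot: [[0.198, 0.98, 0.001], [0.98, -0.198, 0.0], [0.0, 0.001, -1.0]]
ft_force: [0.1, 0.4, -1.3]
finger_gap: 0.027
gripper_force: 78.3
clock: 6.45
tcp_pos: [626.8, 137.3, 199.5]
eef_rot: [[0.198, 0.98, 0.002], [0.98, -0.198, 0.0], [0.001, 0.002, -1.0]]
ft_force: [-0.1, -0.3, -1.7]
finger_gap: 0.028
gripper_force: 78.3
shift [-2.343 -0.337  0.063] turn [ 0.016 -0.005 -0.614] t 6.45
```

```bash
python3 -m handwheel '0 0 0 0 0 -.31;0 0 0 0 0 -.3;-.1 -.014 0 0 0 0;-.2 -.029 0 0 0 0;-.22 -.032 0 0 0 0' >/dev/null
python3 -m handwheel '-.26 -.037 0 0 0 0;-.26 -.037 0 0 0 0;-.26 -.037 0 0 0 0;-.26 -.037 0 0 0 0;-.26 -.037 0 0 0 0' >/dev/null
python3 -m handwheel '-.26 -.037 0 0 0 0;-.16 -.023 0 0 0 0;-.1 -.015 0 0 0 0;0 0 0 0 0 0;0 0 0 0 0 0'
python3 go.py 532.7 -205.1 165 -7.2
python3 - <<'E'
from m import *
from scipy.spatial.transform import Rotation as R
c=cap('scene'); d=cap('top'); s=bot.read_state()
for n,k in(('scene',c),('top',d)):
    np.savez(f'/tmp/{n}1.npz',**k)
r=lambda im,x,y,w,h,W,H:cv2.resize(im[y:y+h,x:x+w,::-1],(W,H),interpolation=cv2.INTER_CUBIC)
cv2.imwrite('pics/over.png',np.hstack([r(c['pixels'],120,170,190,190,400,400),r(d['pixels'],310,120,130,130,400,400)]))
E
```

```text
clock: 8.32
tcp_pos: [532.5, -204.1, 198.0]
eef_rot: [[0.126, 0.992, -0.0], [0.992, -0.126, 0.0], [0.0, -0.0, -1.0]]
ft_force: [-0.1, -0.4, -1.6]
finger_gap: 0.027
gripper_force: 78.3
shift [-0.006  0.002  0.22 ] turn [-0.001 -0.003 -0.002] t 8.32
```

View pics/over.png

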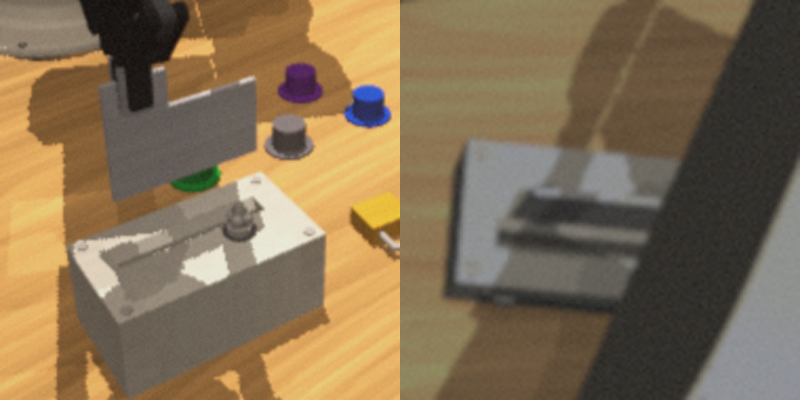

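The plate is held level above the slot (left crop: bottom edge from (115,198) to (258,158)). I'll measure plate and slot in the same view to get their relative offset.

```bash
python3 - <<'E'
from m import *
a=np.radians(-7.2); ux=np.array([np.cos(a),np.sin(a)]); uy=np.array([-np.sin(a),np.cos(a)])
c=dict(np.load('/tmp/scene1.npz')); X=pts(c)
p=sel(X,(536.8,-172.4),75,100,180); q=np.c_[(p[:,:2]-[536.8,-172.4])@ux,(p[:,:2]-[536.8,-172.4])@uy,p[:,2]]
q=q[abs(q[:,0])<15]
print(len(q),np.percentile(q,[1,10,50,90,99],axis=0).round(1).tolist())
A=np.c_[q[:,1:],np.ones(len(q))]; print('plane x=a*y+b*z+c',np.linalg.lstsq(A,q[:,0],rcond=None)[0].round(4))
# bottom & low top edges vs y
for y in range(-50,51,20):
    m=abs(q[:,1]-y)<4; print(y,q[m,2].min().round(1),q[m,2].max().round(1),end=' | ')
# slot: points below top within unit, scene0 & scene0 top
for n in('top0','scene0'):
    X=pts(dict(np.load(f'/tmp/{n}.npz'))); p=sel(X,(536.8,-172.4),62,15,66.5)
    q=np.c_[(p[:,:2]-[536.8,-172.4])@ux,(p[:,:2]-[536.8,-172.4])@uy,p[:,2]]; q=q[abs(q[:,0])<12]
    print('\n',n,len(q),np.percentile(q,[2,50,98],axis=0).round(1).tolist())
E
```

```text
2606 [[-1.4, -53.8, 119.7], [0.5, -45.4, 125.7], [1.6, -2.5, 151.2], [2.6, 43.7, 175.3], [3.4, 54.8, 179.5]]
plane x=a*y+b*z+c [-6.0000e-04 -1.7000e-03  1.7965e+00]
-50 119.2 179.5 | -30 118.6 179.2 | -10 118.6 179.8 | 10 119.7 179.5 | 30 119.6 179.9 | 50 119.6 179.9 | 
 top0 461 [[-7.0, -57.0, 25.6], [4.2, -2.3, 59.3], [8.0, 54.7, 66.3]]

 scene0 344 [[-8.2, -53.8, 57.5], [-4.8, -9.4, 63.1], [-2.4, 57.1, 66.3]]
```

```bash
python3 -m handwheel '0 0 .1 0 0 0;0 0 .1 0 0 0;0 0 .1 0 0 0;0 0 .04 0 0 0;0 0 .03 0 0 0'
python3 -m handwheel '0 0 .03 0 0 0;0 0 .03 0 0 0;0 0 0 0 0 0'
python3 go.py 532.7 -205.1 89 -7.2
```

```text
clock: 9.05
tcp_pos: [532.4, -204.7, 142.2]
eef_rot: [[0.126, 0.992, -0.0], [0.992, -0.126, 0.0], [0.0, -0.0, -1.0]]
ft_force: [-0.3, -0.6, -1.5]
finger_gap: 0.03
gripper_force: 78.3
clock: 9.43
tcp_pos: [532.3, -204.6, 133.3]
eef_rot: [[0.126, 0.992, -0.0], [0.992, -0.126, 0.0], [0.0, -0.0, -1.0]]
ft_force: [-0.4, -0.3, -0.9]
finger_gap: 0.032
gripper_force: 78.3
shift [-0.003  0.003  0.295] turn [-0.003 -0.002 -0.004] t 9.43
```

```bash
python3 -m handwheel '0 0 .05 0 0 0;0 0 .05 0 0 0;0 0 .05 0 0 0;0 0 .05 0 0 0;0 0 0 0 0 0'
python3 -m handwheel '0 0 .03 0 0 0;0 0 .03 0 0 0;0 0 .015 0 0 0;0 0 0 0 0 0'
python3 go.py 532.7 -205.1 89 -7.2
```

```text
clock: 10.05
tcp_pos: [532.1, -204.5, 102.8]
eef_rot: [[0.126, 0.992, -0.001], [0.992, -0.126, 0.001], [0.001, -0.001, -1.0]]
ft_force: [-0.5, 0.4, 0.0]
finger_gap: 0.028
gripper_force: 78.3
clock: 10.55
tcp_pos: [532.3, -204.6, 92.1]
eef_rot: [[0.126, 0.992, -0.0], [0.992, -0.126, 0.0], [0.0, -0.0, -1.0]]
ft_force: [0.4, 0.4, -0.9]
finger_gap: 0.027
gripper_force: 78.3
shift [-0.003  0.003  0.021] turn [-0.002 -0.001 -0.004] t 10.55
```

```bash
python3 -m handwheel '0 0 .01 0 0 0;0 0 .01 0 0 0;0 0 0 0 0 0'
python3 -m handwheel '0 0 0 0 0 0;0 0 0 0 0 0;0 0 0 0 0 0;0 0 0 0 0 0' 0
python3 -m handwheel '0 0 -.1 0 0 0;0 0 -.2 0 0 0;0 0 -.3 0 0 0;-.0 -.2 -.2 0 0 0;0 -.3 -.1 0 0 0' 
python3 go.py 424.9 17 100 -7.2
```

```text
clock: 10.92
tcp_pos: [532.3, -204.7, 89.2]
eef_rot: [[0.126, 0.992, -0.0], [0.992, -0.126, 0.0], [0.0, -0.0, -1.0]]
ft_force: [-0.1, -0.3, -1.1]
finger_gap: 0.026
gripper_force: 78.3
clock: 11.42
tcp_pos: [532.4, -204.7, 89.3]
eef_rot: [[0.126, 0.992, 0.0], [0.992, -0.126, 0.0], [0.0, 0.0, -1.0]]
ft_force: [-0.5, -0.7, -0.1]
finger_gap: 0.497
gripper_force: 0.0
clock: 12.05
tcp_pos: [457.8, -195.3, 226.9]
eef_rot: [[0.125, 0.992, 0.002], [0.992, -0.125, -0.001], [-0.001, 0.002, -1.0]]
ft_force: [-0.6, -0.7, -0.3]
finger_gap: 0.5
gripper_force: 0.0
shift [ 1.377 -0.395  0.846] turn [0.021 0.009 0.001] t 12.05
```

```bash
python3 - <<'E'
from m import *
a=np.radians(-7.2); ux=np.array([np.cos(a),np.sin(a)]); uy=np.array([-np.sin(a),np.cos(a)])
c=cap('scene'); X=pts(c); np.savez('/tmp/scene2.npz',**c)
p=sel(X,(536.8,-172.4),75,66,110); q=np.c_[(p[:,:2]-[536.8,-172.4])@ux,(p[:,:2]-[536.8,-172.4])@uy,p[:,2]]
t=q[(q[:,2]>78)&(q[:,1]<0)]; print('tab',np.percentile(t,[1,50,99],axis=0).round(1).tolist())
r=lambda im,x,y,w,h,W,H:cv2.resize(im[y:y+h,x:x+w,::-1],(W,H),interpolation=cv2.INTER_CUBIC)
t0=dict(np.load('/tmp/top0.npz'))
cv2.imwrite('pics/home.png',np.hstack([r(c['pixels'],140,240,150,120,400,320),r(t0['pixels'],253,243,40,40,320,320)]))
E
```

```text
tab [[-2.8, -54.7, 78.4], [1.3, -34.0, 89.7], [3.0, -11.4, 99.0]]
```

View pics/home.png

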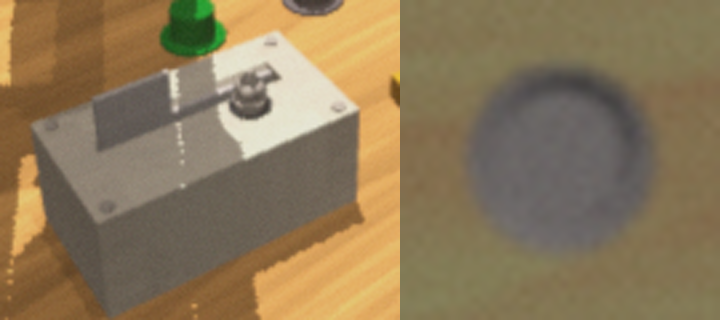

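The plate is home: the tab stands out at (130,110) in the left crop, top at about 99 mm, with the low part flush. Next is the cap.

```bash
python3 -m handwheel '.1 -.03 0 .02 .01 0;.2 -.06 0 0 0 0;.25 -.07 .05 0 0 0;.25 -.07 .15 0 0 0;.25 -.07 .2 0 0 0' -.4
python3 -m handwheel '.2 -.06 .2 0 0 0;.1 -.03 .15 0 0 0;.03 0 .1 0 0 0;0 0 0 0 0 0'
python3 go.py 424.9 17 18 -7.2
```

```text
clock: 12.72
tcp_pos: [433.2, -31.5, 164.5]
eef_rot: [[0.126, 0.992, -0.001], [0.992, -0.126, 0.002], [0.001, -0.001, -1.0]]
ft_force: [0.2, -0.1, -0.9]
finger_gap: 0.7
gripper_force: 0.0
clock: 13.22
tcp_pos: [425.6, 17.9, 96.7]
eef_rot: [[0.125, 0.992, -0.004], [0.992, -0.125, 0.002], [0.001, -0.004, -1.0]]
ft_force: [0.3, -0.2, 0.4]
finger_gap: 0.696
gripper_force: 0.0
shift [-0.006 -0.004  0.525] turn [-0.032 -0.011  0.   ] t 13.22
```

```bash
python3 -m handwheel '-.006 -.004 .15 -.03 -.01 0;0 0 .15 0 0 0;0 0 .1 0 0 0;0 0 .05 0 0 0;0 0 0 0 0 0'
python3 -m handwheel '0 0 .04 0 0 0;0 0 .02 0 0 0;0 0 0 0 0 0'
python3 go.py 424.9 17 18 -7.2
```

```text
clock: 13.85
tcp_pos: [425.2, 16.7, 29.8]
eef_rot: [[0.126, 0.992, 0.001], [0.992, -0.126, -0.0], [0.0, 0.001, -1.0]]
ft_force: [0.2, -0.4, 0.6]
finger_gap: 0.702
gripper_force: 0.0
clock: 14.22
tcp_pos: [424.9, 16.9, 20.6]
eef_rot: [[0.126, 0.992, 0.001], [0.992, -0.126, -0.0], [0.0, 0.001, -1.0]]
ft_force: [-0.2, 0.1, -0.0]
finger_gap: 0.702
gripper_force: 0.0
shift [ 0.    -0.     0.017] turn [ 0.008 -0.001 -0.004] t 14.22
```

```bash
python3 -m handwheel '0 0 .014 0 0 0;0 0 0 0 0 0;0 0 0 0 0 0;0 0 0 0 0 0;0 0 0 0 0 0' 1 30
python3 -m handwheel '0 0 0 0 0 0;0 0 0 0 0 0' 1 80
python3 -m handwheel '0 0 -.1 0 0 0;0 0 -.25 0 0 0;0 0 -.3 0 0 0;0 0 -.25 0 0 0;0 0 -.1 0 0 0'
python3 - <<'E'
from m import *
c=cap('scene'); cv2.imwrite('pics/cap.png',cv2.resize(c['pixels'][130:280,180:330,::-1],(500,500),interpolation=cv2.INTER_CUBIC)); np.savez('/tmp/scene3.npz',**c)
E
```

```text
clock: 14.85
tcp_pos: [425.0, 16.9, 18.6]
eef_rot: [[0.126, 0.992, 0.001], [0.992, -0.126, -0.0], [0.0, 0.001, -1.0]]
ft_force: [0.1, 0.4, 0.9]
finger_gap: 0.363
gripper_force: 29.9
clock: 15.1
tcp_pos: [425.1, 16.9, 18.9]
eef_rot: [[0.126, 0.992, 0.001], [0.992, -0.126, -0.0], [0.0, 0.001, -1.0]]
ft_force: [-2.3, 0.7, 6.9]
finger_gap: 0.35
gripper_force: 79.0
clock: 15.72
tcp_pos: [425.4, 16.9, 171.4]
eef_rot: [[0.126, 0.992, 0.005], [0.992, -0.126, -0.001], [0.0, 0.005, -1.0]]
ft_force: [-0.6, -0.2, -1.1]
finger_gap: 0.35
gripper_force: 79.1
```

View pics/cap.png

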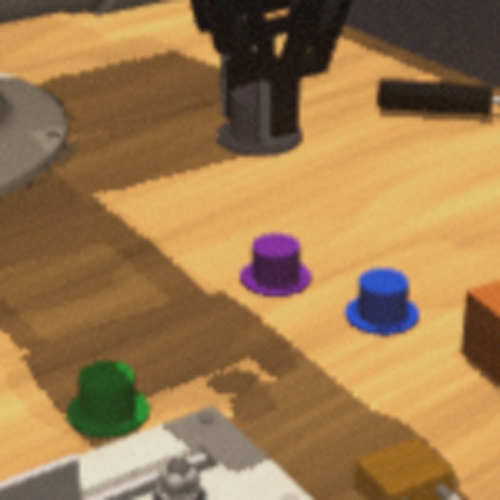

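The grey cap is held level at (260,110); the blue, purple and green caps are untouched. Next I'll hover over the stud.

```bash
python3 go.py 560.4 -145.1 140 -7.2
```

```text
shift [-0.958  1.027  0.213] turn [ 0.042 -0.    -0.004] t 15.78
```

```bash
python3 -m handwheel '-.1 .1 0 .04 0 0;-.16 .17 0 0 0 0;-.2 .22 0 0 0 0;-.2 .22 0 0 0 0;-.16 .17 0 0 0 0' >/dev/null
python3 -m handwheel '-.1 .11 .1 0 0 0;-.03 .035 .1 0 0 0;0 0 0 0 0 0;0 0 0 0 0 0'
python3 go.py 560.4 -145.1 140 -7.2
python3 - <<'E'
from m import *
from scipy.optimize import least_squares
s=bot.read_state(); tx,ty,tz=s['tcp_pos']
c=cap('scene'); np.savez('/tmp/scene4.npz',**c); X=pts(c)
p=sel(X,(tx,ty),40,tz-22,tz-13); print('pts',len(p),p.mean(0).round(1))
# front rim of flange: farthest points toward camera per azimuth
v=p[:,:2]-[tx,ty]; az=np.degrees(np.arctan2(v[:,1],v[:,0])); r=np.hypot(*v.T)
cam=np.linalg.inv(c['camera_from_world'])[:2,3]-[tx,ty]; ca=np.degrees(np.arctan2(cam[1],cam[0])); d=(az-ca+180)%360-180
rim=[p[(abs(d-k)<5)][np.argmax(r[abs(d-k)<5])] for k in range(-80,81,10) if (abs(d-k)<5).any()]
rim=np.array(rim); f=least_squares(lambda q:np.hypot(*(rim[:,:2]-q).T)-24,[tx,ty],loss='soft_l1'); print('cap centre',f.x.round(1),'rms',np.sqrt((f.fun**2).mean()).round(2),'tcp',(tx,ty))
# same silhouette approach on the pin via contour columns in the image
im=c['pixels'][200:320,160:300,::-1]; cv2.imwrite('pics/hover.png',cv2.resize(im,(700,600),interpolation=cv2.INTER_CUBIC))
E
```

```text
clock: 16.9
tcp_pos: [559.0, -143.4, 138.2]
eef_rot: [[0.125, 0.992, -0.004], [0.992, -0.125, 0.001], [0.0, -0.004, -1.0]]
ft_force: [0.6, 0.5, -0.4]
finger_gap: 0.346
gripper_force: 79.2
shift [-0.01   0.011 -0.012] turn [-0.032 -0.002 -0.001] t 16.9
pts 217 [ 566.8 -154.9  122.1]
cap centre [ 559.5 -144.3] rms 0.58 tcp (np.float64(559.0296502218033), np.float64(-143.36387767210311))
```

View pics/hover.png

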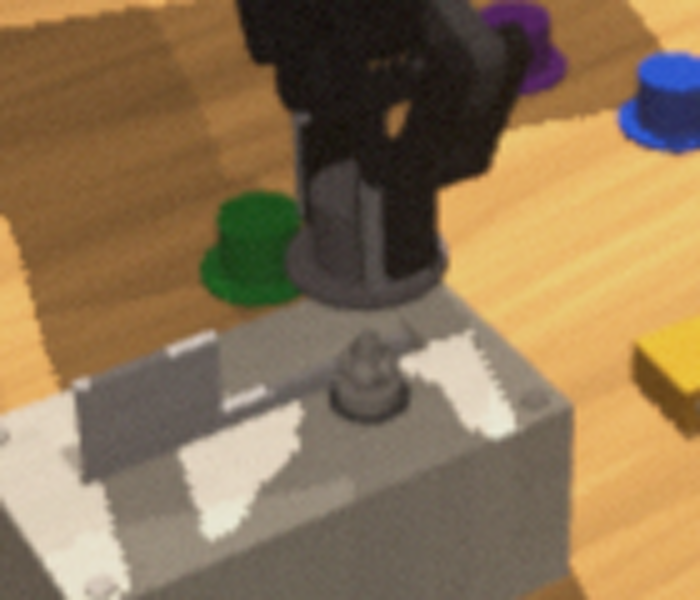

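The cap's flange spans columns 287–448 at row ~260 (centre 367.5) and the stud's shoulder spans 330–410 at row ~395 (centre 370). I'll compare these with the projections.

```bash
python3 - <<'E'
from h import *
def proj(c,P):
    q=c['camera_from_world']@np.r_[P,1]; f=210/np.tan(np.radians(c['fovy'])/2); return np.array([c['cx']+f*q[0]/-q[2], c['cy']-f*q[1]/-q[2]])
c=dict(np.load('/tmp/scene4.npz'))
z=lambda uv:((uv-[160,200]+.5)*5-.5).round(1)
for n,P in dict(shoulder=(560.6,-145.9,77),pintop=(560.6,-145.9,95),cap=(559.5,-144.3,119.5),captcp=(559,-143.4,119.5)).items(): print(n,z(proj(c,P)))
# dark shoulder/pin extents in scene0 (well lit): colour gradient rows
s=dict(np.load('/tmp/scene0.npz')); X=pts(s)
m=(X[...,2]>88)&(X[...,2]<100)&(np.hypot(X[...,0]-560,X[...,1]+145)<25); v,u=np.nonzero(m); print('pin px zoom',z(np.array([u.mean(),v.mean()])),u.min(),u.max(),len(u))
m=(X[...,2]>74)&(X[...,2]<100)&(np.hypot(X[...,0]-560,X[...,1]+145)<25); v,u=np.nonzero(m); print('stud',z(np.array([u.mean(),v.mean()])),u.min(),u.max(),len(u))
print('proj90',z(proj(s,(560.6,-145.9,90))))
t=dict(np.load('/tmp/top0.npz'));f=210/np.tan(np.radians(t['fovy'])/2)
g=t['pixels'].mean(-1)[172:200,343:372].astype(np.uint8); g=cv2.GaussianBlur(g,(3,3),0); gg=cv2.resize(g,None,fx=8,fy=8,interpolation=cv2.INTER_CUBIC)
h=cv2.HoughCircles(gg,cv2.HOUGH_GRADIENT,1,100,param1=60,param2=10,minRadius=30,maxRadius=65); print('top circle',h)
if h is not None:
    x,y,r=h[0,0]; u,v=(x+.5)/8-.5+343,(y+.5)/8-.5+172; print(u,v,ray(t,u,v,77),ray(t,u,v,83))
E
```

```text
shoulder [369.9 378.5]
pintop [368.3 331.2]
cap [368.1 260.7]
captcp [369.5 258.8]
pin px zoom [369.7 345.7] 231 237 30
stud [368.8 371.7] 227 240 155
proj90 [368.7 344.4]
top circle None
```

```bash
python3 -m handwheel '-.01 .01 .05 -.03 0 0;0 0 .05 0 0 0;0 0 .03 0 0 0;0 0 0 0 0 0;0 0 0 0 0 0' 1 110
python3 go.py 560.5 -145.2 110 -7.2
```

```text
clock: 17.58
tcp_pos: [560.7, -145.5, 118.7]
eef_rot: [[0.126, 0.992, 0.0], [0.992, -0.126, 0.0], [0.0, 0.0, -1.0]]
ft_force: [0.6, -0.2, -0.2]
finger_gap: 0.342
gripper_force: 108.9
shift [ 0.002 -0.001  0.058] turn [ 0.001 -0.    -0.004] t 17.57
```

```bash
python3 -m handwheel '0 0 .03 0 0 0;0 0 .02 0 0 0;0 0 0 0 0 0;0 0 0 0 0 0'
python3 -m handwheel '0 0 .015 0 0 0;0 0 0 0 0 0;0 0 0 0 0 0'
python3 -m handwheel '0 0 .013 0 0 0;0 0 0 0 0 0;0 0 0 0 0 0'
```

```text
clock: 18.08
tcp_pos: [560.6, -145.5, 111.1]
eef_rot: [[0.126, 0.992, 0.0], [0.992, -0.126, 0.0], [0.0, 0.0, -1.0]]
ft_force: [-0.0, 0.2, -0.4]
finger_gap: 0.34
gripper_force: 108.9
clock: 18.45
tcp_pos: [560.6, -145.5, 108.9]
eef_rot: [[0.126, 0.992, 0.0], [0.992, -0.126, 0.0], [0.0, 0.0, -1.0]]
ft_force: [0.1, -0.0, -0.1]
finger_gap: 0.343
gripper_force: 108.9
clock: 18.82
tcp_pos: [560.6, -145.5, 106.9]
eef_rot: [[0.126, 0.992, -0.0], [0.992, -0.126, 0.0], [0.0, -0.0, -1.0]]
ft_force: [-0.1, 0.1, -0.0]
finger_gap: 0.343
gripper_force: 108.9
```

The lip is past the pin's nose with no contact force. Pressing now in small steps.

```bash
for_log(){ grep -E 'tcp_pos|ft_force' ; }
python3 -m handwheel '0 0 .013 0 0 0;0 0 0 0 0 0' | for_log
python3 -m handwheel '0 0 .01 0 0 0;0 0 0 0 0 0' | for_log
python3 -m handwheel '0 0 .01 0 0 0;0 0 0 0 0 0' | for_log
python3 -m handwheel '0 0 .01 0 0 0;0 0 0 0 0 0' | for_log
```

```text
tcp_pos: [560.5, -145.4, 104.8]
ft_force: [-0.1, 0.3, 0.4]
tcp_pos: [560.6, -145.5, 103.5]
ft_force: [-1.5, 0.9, 3.6]
tcp_pos: [560.7, -145.5, 102.2]
ft_force: [-1.6, 1.7, 7.5]
tcp_pos: [560.8, -145.5, 101.0]
ft_force: [-3.0, 2.1, 11.4]
```

```bash
for_log(){ grep -E 'clock|tcp_pos|ft_force' ; }
python3 -m handwheel '0 0 .007 0 0 0;0 0 0 0 0 0' | for_log
python3 -m handwheel '0 0 .007 0 0 0;0 0 0 0 0 0' | for_log
python3 -m handwheel '0 0 .007 0 0 0;0 0 0 0 0 0' | for_log
```

```text
clock: 20.08
tcp_pos: [560.9, -145.5, 100.1]
ft_force: [-2.0, 1.9, 10.9]
clock: 20.32
tcp_pos: [560.5, -145.4, 98.2]
ft_force: [-0.4, -0.7, -4.6]
clock: 20.58
tcp_pos: [560.3, -145.3, 96.6]
ft_force: [0.6, 0.4, -6.0]
```

Clicked: the force fell from 11 N to −5 N as the balls drew the cap down. Now pressing firmly.

```bash
for_log(){ grep -E 'clock|tcp_pos|ft_force' ; }
python3 -m handwheel '0 0 .007 0 0 0;0 0 0 0 0 0' | for_log
python3 -m handwheel '0 0 .01 0 0 0;0 0 0 0 0 0' | for_log
python3 -m handwheel '0 0 .01 0 0 0;0 0 0 0 0 0' | for_log
```

```text
clock: 20.82
tcp_pos: [560.6, -145.5, 96.2]
ft_force: [-0.3, 1.8, -2.6]
clock: 21.08
tcp_pos: [560.7, -145.5, 94.9]
ft_force: [-1.3, 0.9, 0.5]
clock: 21.32
tcp_pos: [560.8, -145.5, 93.5]
ft_force: [-2.8, 2.3, 6.6]
```

```bash
for_log(){ grep -E 'clock|tcp_pos|ft_force' ; }
python3 -m handwheel '0 0 .01 0 0 0;0 0 0 0 0 0' | for_log
python3 -m handwheel '0 0 .007 0 0 0;0 0 0 0 0 0;0 0 0 0 0 0' | for_log
```

```text
clock: 21.58
tcp_pos: [560.8, -145.6, 92.3]
ft_force: [-3.4, 1.4, 9.6]
clock: 21.95
tcp_pos: [560.8, -145.6, 91.5]
ft_force: [-4.2, 3.2, 12.5]
```

```bash
python3 - <<'E'
from m import *
c=cap('scene'); X=pts(c); s=bot.read_state(); print(s['ft_force'],s['tcp_pos'],s['clock'])
print('tab',np.percentile(sel(X,(532.7,-205.1),30,78,110)[:,2],[50,98]), 'flange z',np.percentile(sel(X,(567,-156),14,71,82)[:,2],[10,50,90]))
a=cv2.resize(c['pixels'][200:320,160:300,::-1],(400,343),interpolation=cv2.INTER_CUBIC);b=cv2.resize(c['pixels'][160:280,300:440,::-1],(400,343),interpolation=cv2.INTER_CUBIC)
cv2.imwrite('pics/end.png',np.hstack([a,b]))
E
```

```text
[-4.23282677  0.67346222 11.24521038] [ 560.83263103 -145.57670964   91.51944343] 22.0
tab [90.14991064 98.73645827] flange z [74.03754224 75.70758152 79.68227843]
```

View pics/end.png

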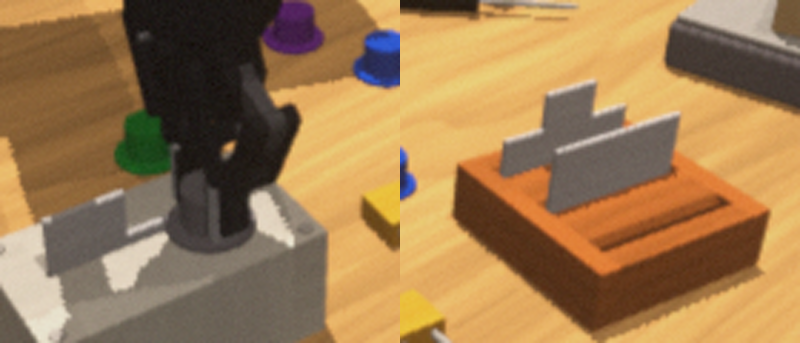

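The cap's flange sits flat on the pressed stud at (210,235). The plate is home with its tab at (85,235), and the other two plates are still in the rack.

```bash
python3 -c "
from station import bot
print(bot.sign_off())"
```

```text
the job is handed in; nothing more can be done
None
```

The job is handed in: the plate with the end tab is home in the slot with its tab away from the stud, the other two plates are still in the rack, and the cap clicked onto the stud and is still being pressed with about 11–12 N, at 22 s on the clock.

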